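Pin the cylinder clamp and take the valve cap off a gas cylinder of unknown thread hand

ROBOT

A 6-joint arm with a two-finger parallel gripper is mounted at the origin on the work surface. World frame = base frame: x ahead of the robot, y to its left, z up, the work surface at z = 0. Lengths are in m, angles in degrees, forces in N, time in s.
With the tool pointing down it reaches from about 0.375 to 0.9 m from the base axis. Payload 3.1 kg.
Tool frame: the origin (TCP) lies on the centre line of the jaws, within the pads' length; the fingertips stand 22 mm ahead of it and the grasp point (between the pads) lies 3 mm ahead of it; z points along the fingers, y is the line along which they close (so a half turn about z gives the same grasp; the last joint's range is limited). The gripper opens to 87 mm and grips with 3 to 60 N. Pads are 19 mm wide; open, the fingers measure 117 mm over their backs; the gripper's body (75 mm by 190 mm) begins 51 mm behind the grasp point.
Start: joints at [-75.315, 30.224, 82.088, -0, 67.689, -10.227], TCP at [0.263, -0.567, 0.245] pointing down, gripper open.
Joint ranges: [-176.69, 176.69], [-43.24, 126.21], [12.49, 139.97], [-82, 262], [0, 151.66], [-163.58, 163.58]. Speed limits (degrees/s): [159.86, 159.86, 180, 180, 180, 180].

INTERFACE

Orientations are given as a 3x3 rotation matrix whose columns are the frame's x, y, z axes.
In Python, from rig import * gives the robot as it stands.
- The arm moves only by the shell command python3 -m jog 'ROWS'. ROWS is text: rows parted by semicolons, each of 7 numbers parted by spaces: the shift along the tool's x, y, z in mm, then the turn, a rotation vector about the tool's x, y, z in rad, then the finger opening in mm, from 0 to 87. In form: tx ty tz ax ay az fingers; .... A call has 1 to 12 rows; each row shifts and turns the commanded pose from where the row before left it, along the tool's axes as they then stand; what a row does not reach is not made up. A row lasts 1/8 s, in which the tool goes at most 62.5 mm and 10.7 degrees, less where a joint would pass 70% of its speed; a pose out of reach is approached as far as the arm can. A call with a gripper value outside its range is refused whole. The fingers move at their own pace and stop on an object; the grip force is fixed at half the most. Time passes only in rows, so rows that do not move let the fingers close. It gives the time, the measured TCP pose, the force, the opening and the grip force at its end, in the units of the state.
- read_state(): the state, without advancing time (a new reading comes with each control period).
- capture(name): name is "scene" or "side" or "wrist"; returns a dict with "color" (480x640x3 uint8, red, green, blue), "camera_matrix" (3x3 intrinsics, pixels), "R" (3x3) and "t" (3): a world point X has camera coordinates R X + t. Camera axes: x right, y down, z forward; pixel columns grow to the right and rows downward; lengths in m; the calibration is good to about 2 mm. A picture is of the moment at which its call begins. There is no depth.
- hand_in(): hands the job in; it is judged then, once.
Trained networks look in the newest picture that a camera, given by its name, has taken for a name from the list of things; names that differ only in an ending like _2 or _b are one class to them, and where a whole thing is asked for, a point or a joint stands for the part that bears it (a point fixed in the world has none). Each returns a list of dicts, best first, with "conf" (0 to 1); they miss things now and then, are a little off and sometimes report something else, mostly with a low value. They report only what shows in the picture. A call takes as long as a camera call. They do not tell look-alikes from the thing itself.
- find_in(camera, target): "at" ([x, y, z] in m, in world coordinates, good to about 4 mm: the middle of the surface that is visible of it).
- trace(camera, target): "pixels" (480x640 bool, what is visible of it).
- place_of(camera, target): "at" ([x, y, z] in m, in world coordinates, good to about 4 mm: a listed point, or the origin of a listed thing).
The state is a dict: "time_s": time; "joint_positions": joint angles; "qvel": joint speeds; "tau": joint torques, N m; "position": TCP position; "tcp_rot": TCP orientation; "force": force on the tool from outside, world axes, zero at the start; "moment": the same for the moment, N m; "opening": opening from 0.0 (shut) to 1.0 (fully open); "grasp_force": force on a finger pad.
Only numpy, scipy, OpenCV 4.12 (cv2) and the standard library are available. Lean on these libraries where they do the work, as an engineer would, in place of code of your own. Each camera call takes 0.05 s, during which the arm holds its last target. There are 200 camera calls.

TASK

Make the gas cylinder in the counter bracket safe and open it for connecting: take the headed pin from its parking ear, push it down through the fork and the tongue of the closed clamp until its head is fully home, and let go of it. Then unscrew the black cap from that cylinder's valve - it may have a right-hand or a left-hand thread and nothing shows which, so try it each way until you find the one that loosens it - and finish while holding the cap in the gripper, about a hand's width straight above the valve. Leave the pin home, the clamp shut and the other things on the counter where they stand.

Things in the scene. Friction and masses are not known exactly. Their poses are not given: they have to be found in the camera images.
- bracket: grey steel bracket with the target cylinder standing in it; neither ever moves or turns. Origin on the counter on the cylinder's axis, z up. Aluminium cylinder 76 mm across, shoulder narrowing from 160 to 192 mm height, capped valve on top. Back post on the +x side, base plate 200 x 130 x 8 mm. A two-part clamp ring holds the cylinder at 148 to 170 mm height
- fork (a point): centre of the fork's hole at its upper face, bracket frame (0, 80, 175) mm. The fork is two level ears 8 mm thick, 32 mm wide along x, 40 to 100 mm from the axis on the +y side, with the clamp's tongue between them. One vertical 12 mm hole, already in line, runs 26 mm down through all three and is open below
- park (a point): centre of the parking ear's 12 mm hole at its upper face, bracket frame (105, 0, 175) mm; a single level ear 8 mm thick, 32 mm wide, on the back post, reaching 125 mm from the axis; the pin starts here
- valve (a point): on the axis of the target cylinder's valve, 212 mm above the counter: where the cap's origin lies while screwed home. The thread is coarse with three starts, right- or left-handed at random. The loosening way the cap rises 25 mm per turn, is free after about 60 degrees and then lifts straight off; the other way it meets a solid stop within 10 degrees; unturned it cannot be pulled off
- gate (a joint): hinge of the clamp's front half-ring, rad: 0 = shut (its start; tongue hole in line with the fork), positive = swung open towards the bracket's -x side; it turns stiffly (0.25 N m) until the pin locks it
- pin: loose upright steel headed pin, about 80 g. Origin in the centre of the underside of its head, z up along its axis. Head: plain cylinder 22 mm across, 28 mm tall; shank 10 mm across, reaching 44 mm below the origin, last 4 mm tapered. It starts in the parking ear with its head resting on the ear; home in the fork its origin lies at fork
- cap: loose black plastic valve cap, about 50 g, 44 mm across, 32 mm tall, plus a rib 30 x 6 x 4 mm along x on its top; 16 flat flutes round its side, one facing its own +x. Origin in the centre of its open underside, z up. It starts screwed home, its x along the bracket's x. Loosens counter-clockwise from above if right-handed, clockwise if left-handed
- spare: bystander: an identical closed cylinder standing on the counter outside the bracket, on its -y side; origin at its foot, fixed
- soap: bystander: loose glass soap dispenser with a steel pump, 68 mm across, 160 mm tall, origin at its foot
- mug: bystander: loose white mug, 82 mm across, 95 mm tall, origin at its foot
- jar: bystander: loose glass storage jar with a steel lid, 80 mm across, 120 mm tall, origin at its foot
There are look-alikes about, which are no part of the job. Several things have the shape of the pin; the one meant has the colours described above.

How it is judged:
By the outcome, as a careful person would: the job done as asked, in the order asked, and still so for the second after the job is handed in, while the arm keeps its last pose, push and grip.
It also fails if it takes over 67 s, if anything falls off the work surface, if the arm or the gripper's body presses on something with over 40 N, if the wrist force passes 120 N, or if a joint passes its speed limit or range.

## Working session

There is one attempt and no reset: what is moved stays moved. The work goes in short steps, Python scripts to look and compute and a shell command to move; the robot and the scene stay as the last step left them, time stands still between calls to the robot, and variables do not carry over. Pictures are saved under pics/ and viewed, at most 10 in all, crops included, and the job is handed in when it is done.

```bash
ls; mkdir -p pics; python3 - <<'E'
from rig import *
import cv2,numpy as np
s=read_state();print(s['time_s'],s['position'],np.round(s['tcp_rot'],3).tolist(),s['opening'])
ims=[]
for c in("scene","side"):
    p=capture(c);im=p["color"][:,:,::-1];cv2.imwrite(f"pics/{c}0.png",im)
    print(c,np.round(p["camera_matrix"],1).tolist(),np.round(-p["R"].T@p["t"],3))
    for n in("bracket","fork","park","valve"):
        print(n,[(np.round(d["at"],4).tolist(),round(d["conf"],2)) for d in place_of(c,n)][:3])
    for n in("pin","cap","spare","soap","mug","jar"):
        print(n,[(np.round(d["at"],4).tolist(),round(d["conf"],2)) for d in place_of(c,n)][:5])
E
```

```text
pics
0.0 [ 0.26312434 -0.56614986  0.24357897] [[0.907, 0.421, -0.001], [0.421, -0.907, 0.002], [0.0, -0.002, -1.0]] 0.9996663984805729
scene [[602.9, 0.0, 319.2], [0.0, 602.9, 237.2], [0.0, 0.0, 1.0]] [1.211 0.267 0.744]
bracket [([0.5711, 0.0102, -0.0003], 0.77)]
fork [([0.5632, 0.0872, 0.1766], 0.91)]
park [([0.6815, 0.0198, 0.174], 0.89), ([0.6787, 0.0188, 0.1742], 0.45), ([0.5654, 0.0898, 0.1719], 0.33)]
valve [([0.572, 0.0106, 0.2132], 0.64)]
pin [([0.755, 0.1143, 0.0444], 0.94), ([0.7687, 0.0129, 0.0446], 0.75), ([0.677, 0.0206, 0.1755], 0.58)]
cap [([0.5395, 0.2219, 0.0012], 0.65)]
spare [([0.6123, -0.182, -0.001], 0.77)]
soap [([0.5384, 0.2201, 0.0003], 0.8), ([0.5691, 0.0091, 0.2179], 0.21)]
mug [([0.4249, -0.0157, 0.0004], 0.89)]
jar [([0.4523, 0.1178, 0.005], 0.82)]
side [[597.8, 0.0, 320.6], [0.0, 597.8, 244.6], [0.0, 0.0, 1.0]] [0.448 0.72  0.957]
bracket [([0.5724, 0.0022, -0.0036], 0.98)]
fork [([0.5627, 0.0862, 0.1758], 0.97)]
park [([0.6813, 0.0195, 0.1758], 0.67)]
valve [([0.5729, 0.0112, 0.2108], 0.82)]
pin [([0.7711, 0.0178, 0.0473], 0.56), ([0.6761, 0.0236, 0.1715], 0.51), ([0.7583, 0.1146, 0.0447], 0.5)]
cap [([0.5749, 0.0111, 0.2121], 0.98), ([0.6753, 0.0235, 0.1744], 0.2)]
spare [([0.6139, -0.1805, -0.0027], 0.89)]
soap [([0.5364, 0.2198, -0.0031], 0.8)]
mug [([0.4249, -0.0172, -0.0021], 0.9)]
jar [([0.457, 0.1108, -0.0012], 0.95)]
```

View pics/scene0.png

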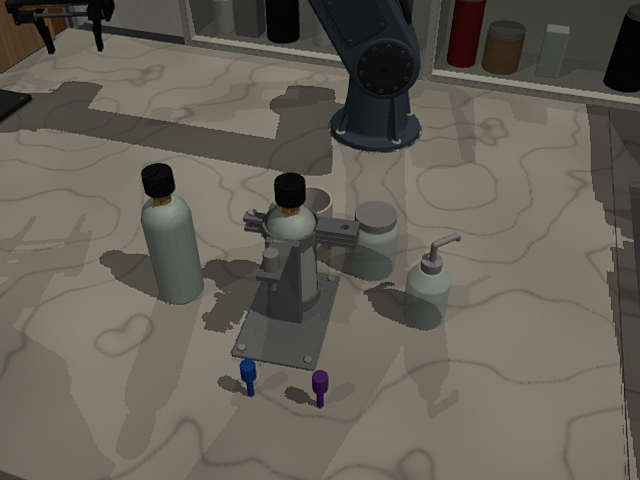

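View pics/side0.png

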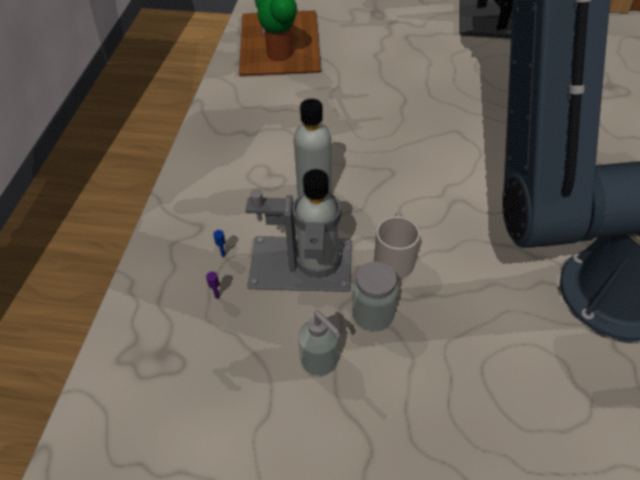

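```bash
cat > h.py <<'E'
from rig import *
import cv2,numpy as np
def pix(p,X):
    c=p["R"]@np.asarray(X)+p["t"];q=p["camera_matrix"]@c;return q[:2]/q[2]
def plane(p,uv,z):
    d=p["R"].T@np.linalg.inv(p["camera_matrix"])@np.array([*uv,1.]);o=-p["R"].T@p["t"]
    return o+d*(z-o[2])/d[2]
def rows(target,yaw):
    "total move in present tool axes (mm), turn about tool z in rad"
    s=read_state();R=np.array(s["tcp_rot"])
    y=np.arctan2(R[1,0],R[0,0]);d=np.array(target)-s["position"]
    dz=-((np.radians(yaw)-y+np.pi)%(2*np.pi)-np.pi)
    print("t",round(s["time_s"],2),"pos",np.round(s["position"],4),"yaw",round(np.degrees(y),2),"world mm",np.round(d*1e3,1),"tool mm",np.round(R.T@d*1e3,1),"turn",round(dz,3))
E
python3 - <<'E'
from h import *
from scipy.optimize import least_squares
D=[((0,0,0),(.5711,.0102,0)),((0,0,0),(.5724,.0022,0)),((0,80,0),(.5632,.0872,0)),((0,80,0),(.5627,.0862,0)),((105,0,0),(.6815,.0198,0)),((105,0,0),(.6813,.0195,0)),((105,0,0),(.677,.0206,0)),((105,0,0),(.6761,.0236,0)),((0,0,0),(.572,.0106,0)),((0,0,0),(.5729,.0112,0)),((0,0,0),(.5749,.0111,0))]
def f(q):
    c,s=np.cos(q[2]),np.sin(q[2])
    return np.concatenate([[q[0]+c*a[0]/1e3-s*a[1]/1e3-b[0],q[1]+s*a[0]/1e3+c*a[1]/1e3-b[1]] for a,b in D])
r=least_squares(f,[.57,.01,.1],loss="soft_l1",f_scale=.002);print(r.x,np.degrees(r.x[2]),np.round(r.fun*1e3,1))
p=capture("wrist");R=np.array(read_state()["tcp_rot"]);c=-p["R"].T@p["t"]
print("cam in tool",R.T@(c-read_state()["position"]),np.round(p["R"]@R,3),p["camera_matrix"][0,0])
a=cv2.imread("pics/scene0.png")[160:410,210:390];b=cv2.imread("pics/side0.png")[160:310,190:300]
cv2.imwrite("pics/crop.png",np.hstack([cv2.resize(a,(396,550),interpolation=2),cv2.resize(b,(400,550),interpolation=2)]))
rows([.61,.03,.42],6)
E
```

```text
[0.57287303 0.00890606 0.11512879] 6.596393702930593 [ 1.8 -1.3  0.5  6.7  0.5  1.2  1.   2.2 -4.3  1.2 -4.1  1.5  0.2  0.4
  1.1 -2.6  0.9 -1.7 -0.  -2.3 -2.  -2.2]
cam in tool [ 0.06807092 -0.00133229 -0.14017292] [[ 0.001  1.    -0.001]
 [-0.967  0.001 -0.255]
 [-0.255  0.001  0.967]] 372.9329365338187
t 1.15 pos [ 0.2633 -0.5668  0.2446] yaw 24.91 world mm [346.7 596.8 175.4] tool mm [ 565.8 -395.2 -175.4] turn 0.33
```

View pics/crop.png

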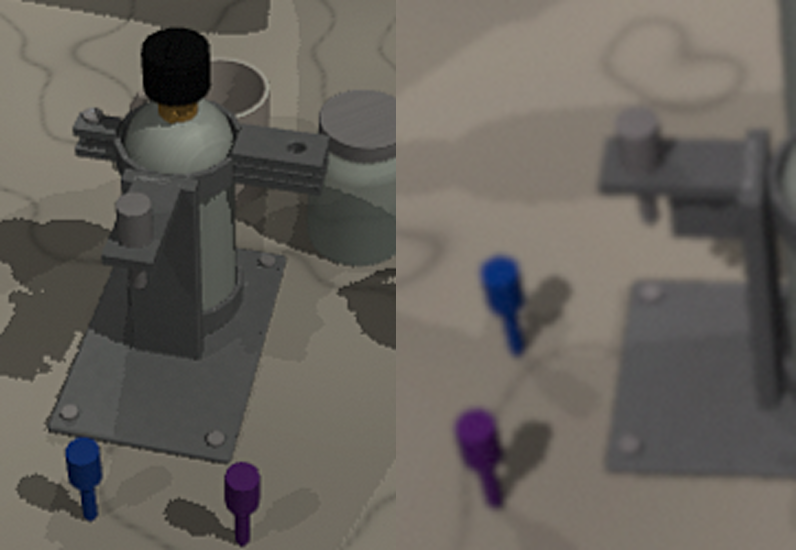

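The look-alikes are the blue pin (scene 248,372) and the purple pin (320,385), both standing on the counter. The plain steel pin in the post's ear (scene 271,258; side 260,200) has the described colour and place, so that is the one. The fork hole shows at scene (345,227).

```bash
python3 -m jog '0 0 -58 0 0 0 60;0 0 -58 0 0 0 60;0 0 -58 0 0 0 60;47 -33 0 0 0 0 60;47 -33 0 0 0 0 60;47 -33 0 0 0 0 60;47 -33 0 0 0 0 60;47 -33 0 0 0 0 60;47 -33 0 0 0 0 60;47 -33 0 0 0 0 60;47 -33 0 0 0 0 60;47 -33 0 0 0 0 60'; python3 -m jog '47 -33 0 0 0 0 60;47 -33 0 0 0 0 60;47 -33 0 0 0 0.11 60;0 0 0 0 0 0.11 60;0 0 0 0 0 0.11 60;0 0 0 0 0 0 60'
python3 - <<'E'
from h import *
s=read_state();print(np.round(s["joint_positions"],1))
p=capture("wrist");cv2.imwrite("pics/w1.png",p["color"][:,:,::-1])
for n in("fork","park","valve","pin","cap","bracket"):
    print(n,[(np.round(d["at"],4).tolist(),round(d["conf"],2),np.round(pix(p,d["at"]))) for d in place_of("wrist",n)][:3])
rows([.61,.03,.42],6.6)
E
```

```text
time_s: 2.65
position: [0.5225, -0.1175, 0.4188]
tcp_rot: [[0.907, 0.421, 0.001], [0.421, -0.907, -0.0], [0.0, 0.001, -1.0]]
force: [0.7, -0.3, 0.1]
opening: 0.692
grasp_force: 0.0
time_s: 3.4
position: [0.608, 0.0302, 0.4184]
tcp_rot: [[0.994, 0.106, -0.0], [0.106, -0.994, 0.0], [-0.0, -0.0, -1.0]]
force: [0.1, 0.1, 0.6]
opening: 0.69
grasp_force: 0.0
[-7.7 20.8 70.3 -0.  88.9 76.2]
fork [([0.5627, 0.0837, 0.1767], 0.8, array([267., 241.]))]
park [([0.6798, 0.0208, 0.1738], 0.79, array([338., 135.]))]
valve []
pin [([0.7677, 0.0199, 0.0436], 0.72, array([343.,  64.])), ([0.6766, 0.0174, 0.1729], 0.7, array([341., 138.])), ([0.7564, 0.1144, 0.044], 0.67, array([268.,  65.]))]
cap [([0.5726, 0.0094, 0.2123], 0.71, array([339., 250.])), ([0.5622, 0.0893, 0.1768], 0.27, array([261., 241.]))]
bracket [([0.5773, 0.0078, -0.0044], 0.94, array([333., 205.]))]
t 3.75 pos [0.6079 0.0297 0.4186] yaw 6.01 world mm [2.1 0.3 1.4] tool mm [ 2.1 -0.1 -1.4] turn -0.01
```

View pics/w1.png

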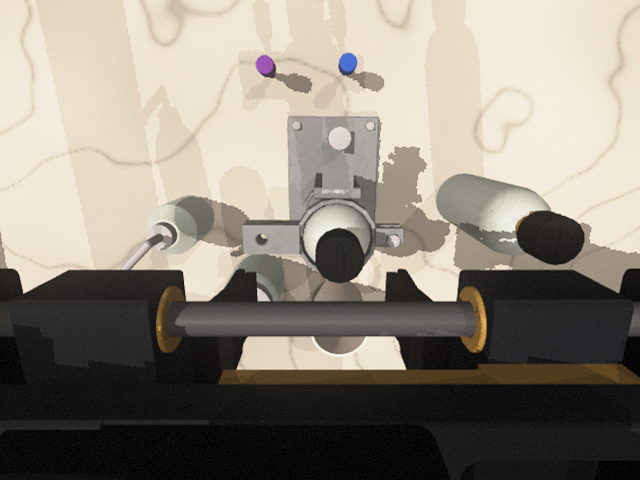

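The wrist view shows the steel pin's head at (340,138), the fork hole at (262,239), the cap at (338,255), and the decoys at the top. I'll refine these numerically.

```bash
python3 - <<'E'
from h import *
p=capture("wrist");g=cv2.cvtColor(p["color"],cv2.COLOR_RGB2GRAY)
k=6
def big(x,y,r): return cv2.resize(p["color"][y-r:y+r,x-r:x+r,::-1],(390,390),interpolation=cv2.INTER_CUBIC)
cv2.imwrite("pics/w1c.png",np.hstack([big(262,239,20),big(340,138,24)]))
def blob(x,y,r,dark):
    c=cv2.resize(g[y-r:y+r,x-r:x+r],None,fx=k,fy=k,interpolation=cv2.INTER_CUBIC)
    t,m=cv2.threshold(c,0,255,cv2.THRESH_OTSU+(cv2.THRESH_BINARY_INV if dark else 0))
    n,l,s,ce=cv2.connectedComponentsWithStats(m);i=l[r*k,r*k];
    cn,_=cv2.findContours((l==i).astype(np.uint8),0,1);e=cv2.fitEllipse(max(cn,key=len))
    f=lambda q:((q[0]+.5)/k-.5+x-r,(q[1]+.5)/k-.5+y-r)
    print(t,i,s[i]/k,f(ce[i]),f(e[0]),np.array(e[1])/k);return f(e[0])
h=blob(262,239,10,True);q=blob(340,138,18,False)
H=plane(p,h,.175);P=plane(p,q,.203);print("hole",H,"pin",P)
d=P-H; print("dist (132)",np.hypot(d[0],d[1])*1e3,"yaw",np.degrees(np.arctan2(d[1],d[0])-np.arctan2(-80,105)))
yaw=np.arctan2(d[1],d[0])-np.arctan2(-80,105);c,s=np.cos(yaw),np.sin(yaw)
print("axis from pin",P[:2]-.105*np.array([c,s]),"from hole",H[:2]-.08*np.array([-s,c]))
for n in ("fork","park"): print(pix(p,[*(H[:2]),.175]))
E
```

```text
123.0 1 [  3.33333333   5.16666667  12.          11.16666667 503.5       ] (np.float64(260.05028688072383), np.float64(239.92268012799295)) (260.19242731730145, 239.78533299763998) [ 9.4419384  12.28062693]
182.0 1 [   5.66666667    6.33333333   22.5          23.83333333 2387.83333333] (np.float64(338.4621984132524), np.float64(137.70162978990717)) (338.4589474995931, 137.70030085245767) [21.95089467 22.81105296]
hole [0.56348587 0.09045134 0.175     ] pin [0.67682645 0.02112099 0.203     ]
dist (132) 132.86377888047883 yaw 5.8498536620415305
axis from pin [0.57237325 0.01041919] from hole [0.57163963 0.01086795]
[260.19242732 239.785333  ]
[260.19242732 239.785333  ]
```

View pics/w1c.png

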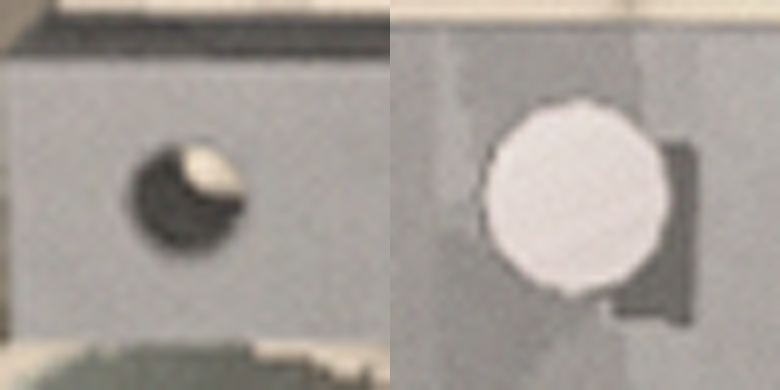

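```bash
python3 -m jog '34 8 20 0 0 0 60;34 8 50 0 0 0 60;0 0 50 0 0 0 60;0 0 30 0 0 0 60;0 0 0 0 0 0 60;0 0 0 0 0 0 60'
python3 - <<'E'
from h import *
P=[]
for i in range(2):
    p=capture("wrist")
    for n in("pin",):
        print(n,[(np.round(d["at"],4).tolist(),round(d["conf"],2),np.round(pix(p,d["at"]))) for d in place_of("wrist",n)][:3])
cv2.imwrite("pics/w2.png",p["color"][:,:,::-1])
m=[d for d in trace("wrist","pin")]
for d in m: print(d["conf"],d["pixels"].sum(),np.argwhere(d["pixels"]).mean(0)[::-1])
rows([.6768,.0211,.202],6)
E
```

```text
time_s: 4.55
position: [0.6784, 0.0209, 0.2703]
tcp_rot: [[0.995, 0.105, 0.003], [0.105, -0.995, -0.0], [0.003, 0.001, -1.0]]
force: [0.0, -0.1, 0.5]
opening: 0.691
grasp_force: 0.0
pin [([0.7585, 0.1147, 0.0445], 0.67, array([230., 114.])), ([0.6749, 0.0188, 0.1746], 0.58, array([324., 250.])), ([0.7668, 0.0163, 0.0402], 0.58, array([336., 117.]))]
pin [([0.754, 0.1144, 0.0418], 0.87, array([231., 120.])), ([0.6739, 0.021, 0.175], 0.79, array([321., 251.])), ([0.7672, 0.0136, 0.0416], 0.62, array([339., 117.]))]
0.95 517 [337.78143133 116.10831721]
0.92 635 [226.02047244 119.88976378]
0.72 1281 [321.16159251 254.63466042]
0.67 17742 [319.62540863 267.11283959]
t 4.8 pos [0.678  0.021  0.2703] yaw 6.01 world mm [ -1.2   0.1 -68.3] tool mm [-1.3 -0.2 68.3] turn 0.0
```

View pics/w2.png

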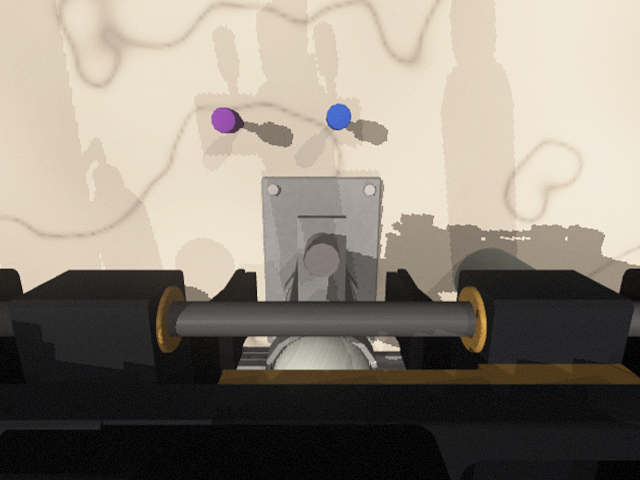

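The pin's head at (321,257) is centred between the fingers, whose inner faces show at about u=245 and 398. Descending and gripping.

```bash
python3 -m jog '-1 0 34 0 0 0 60;0 0 30 0 0 0 60;0 0 4 0 0 0 60;0 0 0 0 0 0 45;0 0 0 0 0 0 30;0 0 0 0 0 0 15;0 0 0 0 0 0 15;0 0 0 0 0 0 15;0 0 0 0 0 0 15'
python3 - <<'E'
from h import *
rows([.6768,.0211,.202],5.9);print(read_state()["opening"]*87)
E
```

```text
time_s: 5.92
position: [0.6765, 0.0209, 0.201]
tcp_rot: [[0.995, 0.105, 0.001], [0.105, -0.995, -0.0], [0.001, 0.0, -1.0]]
force: [-0.8, -1.1, 2.6]
opening: 0.242
grasp_force: 30.0
t 5.92 pos [0.6765 0.0209 0.201 ] yaw 6.0 world mm [0.3 0.2 1. ] tool mm [ 0.3 -0.2 -1. ] turn 0.002
21.086053669493143
```

```bash
python3 -m jog '0 0 -20 0 0 0 15;0 0 -30 0 0 0 15;0 0 -25 0 0 0 15;-21 -16 0 0 0 0 15;-28 -22 0 0 0 0 15;-28 -22 0 0 0 0 15;-21 -16 0 0 0 0 15;-6.5 -4.5 0 0 0 0 15'; python3 -m jog '0 0 0 0 0 -0.087 15;0 0 0 0 0 -0.175 15;0 0 0 0 0 -0.175 15;0 0 0 0 0 -0.175 15;0 0 0 0 0 -0.175 15;0 0 0 0 0 -0.175 15;0 0 0 0 0 -0.175 15;0 0 0 0 0 -0.175 15;0 0 0 0 0 -0.175 15;0 0 0 0 0 -0.084 15;0 0 0 0 0 0 15;0 0 0 0 0 0 15'
python3 - <<'E'
from h import *
p=capture("wrist");cv2.imwrite("pics/w3.png",p["color"][:,:,::-1])
p=capture("side");cv2.imwrite("pics/s3.png",p["color"][:,:,::-1])
print(np.round(read_state()["joint_positions"],1))
rows([.5643,.0899,.275],96)
E
```

```text
time_s: 6.92
position: [0.5624, 0.091, 0.2754]
tcp_rot: [[0.994, 0.106, -0.001], [0.106, -0.994, 0.0], [-0.001, -0.0, -1.0]]
force: [1.0, 0.2, -1.3]
opening: 0.242
grasp_force: 30.0
time_s: 8.43
position: [0.5644, 0.0898, 0.2754]
tcp_rot: [[-0.103, 0.995, 0.0], [0.995, 0.103, -0.0], [-0.0, 0.0, -1.0]]
force: [-0.0, 1.0, -0.7]
opening: 0.243
grasp_force: 30.0
[-2.1 24.1 87.9 -0.  68.1 -8.1]
t 8.53 pos [0.5642 0.09   0.2755] yaw 95.96 world mm [ 0.1 -0.1 -0.5] tool mm [-0.1  0.1  0.5] turn -0.001
```

View pics/w3.png

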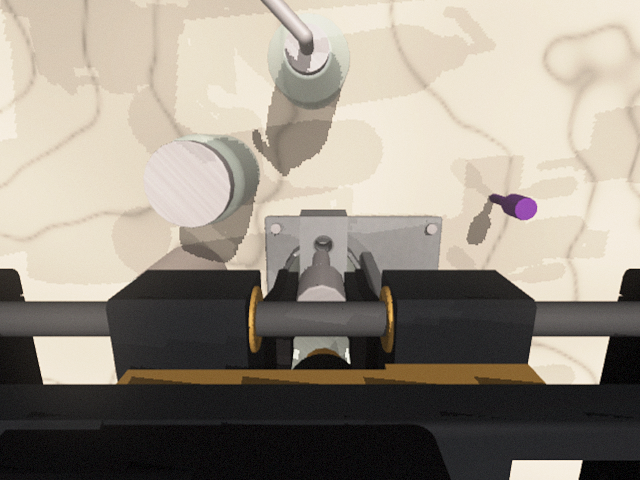

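The wrist view shows the hole at (323,242) and the shank just below it at (322,255). I'll lower to just above the fork and check closely.

```bash
python3 -m jog '0 0 10 0 0 0 15;0 0 10 0 0 0 15;0 0 6 0 0 0 15;0 0 0 0 0 0 15;0 0 0 0 0 0 15'
python3 - <<'E'
from h import *
p=capture("wrist");im=p["color"][:,:,::-1]
a=cv2.resize(im[225:295,290:355],(520,560),interpolation=cv2.INTER_CUBIC)
s=read_state();R=np.array(s["tcp_rot"]);
for z in(.175,):
    for nm,X in(("holeexp",[.5643,.0899,.175]),("tip",[s["position"][0],s["position"][1],s["position"][2]-.070])):
        u=pix(p,X);print(nm,u);cv2.circle(a,tuple(int(v) for v in ((u-[290,225]+.5)*8)),3,(0,0,255) if nm=="tip" else (0,255,0),-1)
    for d in([.001,0,0],[0,.001,0]): print(pix(p,np.array([.5643,.0899,z])+d)-pix(p,[.5643,.0899,z]))
cv2.imwrite("pics/w4.png",a);rows([.5643,.0899,.2],95.9);print(s["force"])
E
```

```text
time_s: 9.15
position: [0.5642, 0.0901, 0.2496]
tcp_rot: [[-0.105, 0.994, 0.0], [0.994, 0.105, -0.0], [-0.0, 0.0, -1.0]]
force: [-0.6, 0.8, -0.8]
opening: 0.245
grasp_force: 30.0
holeexp [323.72255684 257.85485166]
tip [323.69588064 260.00005324]
[1.64261044 0.16699993]
[ 0.1787482 -1.5657654]
t 9.2 pos [0.5642 0.0901 0.2498] yaw 96.02 world mm [  0.1  -0.2 -49.8] tool mm [-0.2  0.  49.8] turn 0.002
[-0.28107765 -0.11494713 -1.26449696]
```

View pics/w4.png

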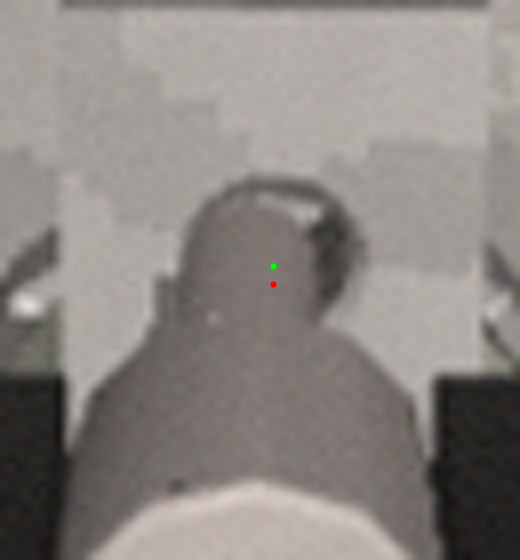

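The hole's centre in the crop is about (272,255) and the shank tip's about (250,245), with the ear spanning x 60–485. That puts the pin roughly 1.7 mm off towards -x and 1.8 mm off towards +y in the bracket frame. I'll correct this, then feel it in.

```bash
python3 -m jog '-1.8 1.7 0 0 0 0 15;0 0 0 0 0 0 15;0 0 2 0 0 0 15;0 0 2 0 0 0 15;0 0 1.5 0 0 0 15;0 0 1.5 0 0 0 15;0 0 0 0 0 0 15'
python3 - <<'E'
from h import *
s=read_state();print(s["force"],s["moment"],s["position"])
p=capture("wrist");im=p["color"][:,:,::-1]
cv2.imwrite("pics/w5.png",cv2.resize(im[225:295,290:355],(520,560),interpolation=cv2.INTER_CUBIC))
E
```

```text
time_s: 10.07
position: [0.5658, 0.0885, 0.2424]
tcp_rot: [[-0.105, 0.994, -0.0], [0.994, 0.105, 0.0], [0.0, -0.0, -1.0]]
force: [-0.4, -0.2, -0.8]
opening: 0.237
grasp_force: 30.0
[-0.44774026 -0.1773296  -0.78475184] [ 0.02523745 -0.13158572 -0.00014899] [0.56575785 0.08854984 0.24236848]
```

```bash
python3 -m jog '0 0 1.5 0 0 0 15;0 0 1.5 0 0 0 15;0 0 1.5 0 0 0 15;0 0 1.5 0 0 0 15;0 0 0 0 0 0 15'
```

```text
time_s: 10.75
position: [0.5658, 0.0885, 0.2364]
tcp_rot: [[-0.105, 0.994, -0.0], [0.994, 0.105, -0.0], [-0.0, -0.0, -1.0]]
force: [0.1, 0.1, -0.8]
opening: 0.245
grasp_force: 30.0
```

```bash
python3 -m jog '0 0 4 0 0 0 15;0 0 4 0 0 0 15;0 0 4 0 0 0 15;0 0 0 0 0 0 15'; python3 -m jog '0 0 4 0 0 0 15;0 0 4 0 0 0 15;0 0 4 0 0 0 15;0 0 4 0 0 0 15;0 0 0 0 0 0 15;0 0 2 0 0 0 15;0 0 2 0 0 0 15;0 0 0 0 0 0 15'
```

```text
time_s: 11.25
position: [0.5657, 0.0884, 0.2241]
tcp_rot: [[-0.105, 0.994, -0.001], [0.994, 0.105, -0.0], [-0.0, -0.001, -1.0]]
force: [-0.1, -0.4, -0.1]
opening: 0.243
grasp_force: 30.0
time_s: 12.25
position: [0.5659, 0.0885, 0.2044]
tcp_rot: [[-0.105, 0.994, 0.0], [0.994, 0.105, -0.0], [-0.0, 0.0, -1.0]]
force: [0.5, -0.3, -1.4]
opening: 0.24
grasp_force: 30.0
```

```bash
python3 -m jog '0 0 1.5 0 0 0 15;0 0 1 0 0 0 15;0 0 1 0 0 0 15;0 0 0 0 0 0 15'; python3 -m jog '0 0 0.5 0 0 0 15;0 0 0.5 0 0 0 15;0 0 0 0 0 0 15'
```

```text
time_s: 12.75
position: [0.5659, 0.0885, 0.201]
tcp_rot: [[-0.105, 0.994, 0.0], [0.994, 0.105, -0.0], [-0.0, 0.0, -1.0]]
force: [1.0, -0.4, -1.1]
opening: 0.241
grasp_force: 30.0
time_s: 13.12
position: [0.5659, 0.0885, 0.2009]
tcp_rot: [[-0.105, 0.994, 0.001], [0.994, 0.105, -0.0], [-0.0, 0.001, -1.0]]
force: [-1.4, -1.3, 5.3]
opening: 0.242
grasp_force: 30.0
```

Contact at 5 N with the TCP at the same height as when the head rested on the parking ear, so the pin is home. Releasing and rising.

```bash
python3 -m jog '0 0 -0.6 0 0 0 40;0 0 0 0 0 0 50;0 0 0 0 0 0 50;0 0 -10 0 0 0 50;0 0 -40 0 0 0 80;0 0 -60 0 0 0 80;-20 0 -10 0 0 0 80;-39 0 0 0 0 0 80;-20 0 0 0 0 0 80;0 0 0 0 0 0 80;0 0 0 0 0 0 80'
python3 - <<'E'
from h import *
ims=[]
for c,b in(("scene",(210,160,390,295)),("side",(190,130,370,265)),("wrist",None)):
    p=capture(c);im=p["color"][:,:,::-1]
    for n in("pin","cap"): print(c,n,[(np.round(d["at"],4).tolist(),round(d["conf"],2)) for d in place_of(c,n)][:4])
    ims.append(cv2.resize(im[b[1]:b[3],b[0]:b[2]] if b else im,(400,300),interpolation=2))
cv2.imwrite("pics/c6.png",np.vstack([np.hstack(ims[:2]),np.hstack([ims[2],ims[2]*0])]))
rows([.5739,.0106,.232],95.9)
E
```

```text
time_s: 14.5
position: [0.5737, 0.0106, 0.32]
tcp_rot: [[-0.105, 0.995, -0.002], [0.995, 0.105, 0.001], [0.001, -0.001, -1.0]]
force: [0.3, 0.8, -0.4]
opening: 0.915
grasp_force: 0.0
scene pin [([0.7684, 0.0128, 0.0437], 0.75), ([0.5656, 0.0874, 0.1747], 0.73), ([0.7555, 0.1176, 0.0442], 0.72)]
scene cap [([0.5772, 0.0149, 0.2148], 0.92)]
side pin [([0.5637, 0.0937, 0.1731], 0.75), ([0.7559, 0.1151, 0.0437], 0.63), ([0.7717, 0.0142, 0.0456], 0.5)]
side cap [([0.5757, 0.0116, 0.2143], 0.84)]
wrist pin [([0.7558, 0.1108, 0.0421], 0.9), ([0.5638, 0.0891, 0.1741], 0.8), ([0.7653, 0.0157, 0.0424], 0.71)]
wrist cap [([0.5738, 0.0086, 0.2139], 0.56)]
t 14.95 pos [0.5741 0.0103 0.3207] yaw 96.05 world mm [ -0.2   0.3 -88.7] tool mm [ 0.3 -0.2 88.7] turn 0.003
```

View pics/c6.png

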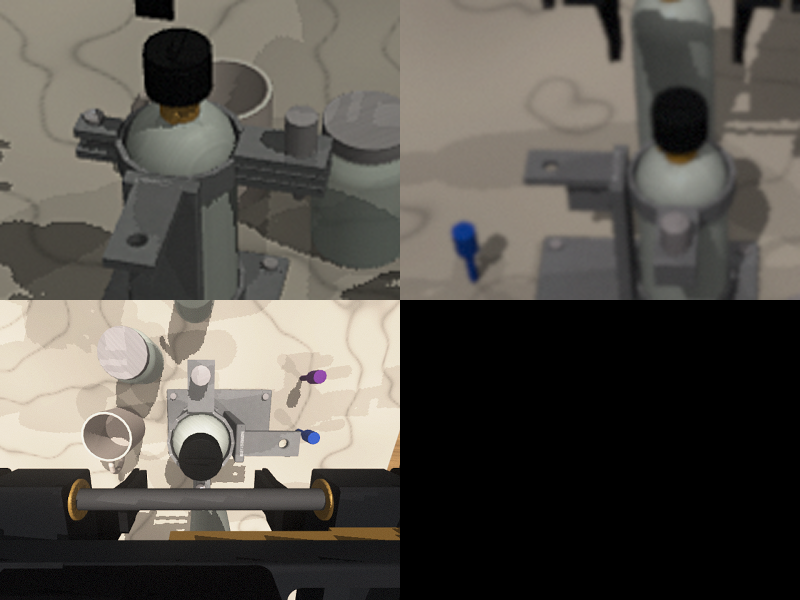

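The pin stands home in the fork with its head flush (scene crop 302,130) and its tip showing below. The parking ear is empty. Now the cap.

```bash
python3 -m jog '0 0 30 0 0 0 80;0 0 40 0 0 0 80;0 0 18.5 0 0 0 80;0 0 0 0 0 0 60;0 0 0 0 0 0 40;0 0 0 0 0 0 38;0 0 0 0 0 0 38;0 0 0 0 0 0 38;0 0 0 0 0 0 38'; python3 -m jog '0 0 -0.1 0 0 -0.05 38;0 0 -0.2 0 0 -0.05 38;0 0 -0.2 0 0 -0.05 38;0 0 -0.2 0 0 -0.05 38;0 0 0 0 0 0 38'
python3 - <<'E'
from h import *
s=read_state();print(s["moment"],s["tau"]);rows([.5739,.0106,.232],95.9)
E
```

```text
time_s: 16.08
position: [0.5745, 0.0099, 0.2329]
tcp_rot: [[-0.105, 0.994, 0.001], [0.994, 0.105, -0.0], [-0.0, 0.001, -1.0]]
force: [-0.7, 0.8, 3.2]
opening: 0.504
grasp_force: 30.0
time_s: 16.7
position: [0.5741, 0.0102, 0.2328]
tcp_rot: [[-0.297, 0.955, -0.0], [0.955, 0.297, 0.001], [0.001, 0.0, -1.0]]
force: [-0.1, 0.1, -0.2]
opening: 0.505
grasp_force: 30.0
[ 0.13968625 -0.114999   -0.83500126] [ 3.47270323e-01 -3.98053908e+01 -1.62804097e+01 -5.63326310e-01
  9.90172994e-03 -9.20159798e-01]
t 16.7 pos [0.5741 0.0102 0.2328] yaw 107.28 world mm [-0.2  0.4 -0.8] tool mm [ 0.5 -0.1  0.8] turn 0.199
```

```bash
cat > m.py <<'E'
from h import *
s=read_state();print("Mz",round(s["moment"][2],3),"tau6",round(s["tau"][5],3));rows([.5739,.0106,.232],95.9)
E
python3 -m jog '0 0 0.2 0 0 0.05 38;0 0 0.2 0 0 0.05 38;0 0 0 0 0 0 38'|grep force; python3 m.py;python3 -m jog '0 0 0.2 0 0 0.05 38;0 0 0.1 0 0 0.05 38;0 0 0 0 0 0 38'|grep force; python3 m.py
python3 -m jog '0 0 -0.2 0 0 0.05 38;0 0 -0.2 0 0 0.05 38;0 0 0 0 0 0 38'|grep force; python3 m.py;python3 -m jog '0 0 -0.2 0 0 0.05 38;0 0 -0.2 0 0 0.05 38;0 0 0 0 0 0 38'|grep force; python3 m.py
```

```text
force: [-0.8, 1.3, 3.9]
grasp_force: 30.0
Mz 0.02 tau6 0.053
t 17.07 pos [0.5742 0.0101 0.2328] yaw 101.81 world mm [-0.3  0.5 -0.8] tool mm [ 0.5 -0.2  0.8] turn 0.103
force: [-0.3, 0.7, 5.9]
grasp_force: 30.0
Mz 0.042 tau6 0.088
t 17.45 pos [0.5744 0.0099 0.2329] yaw 96.1 world mm [-0.5  0.7 -0.9] tool mm [ 0.7 -0.4  0.9] turn 0.003
force: [-1.4, 0.9, 5.0]
grasp_force: 30.0
Mz 0.029 tau6 0.077
t 17.82 pos [0.5744 0.0099 0.2333] yaw 90.36 world mm [-0.5  0.7 -1.3] tool mm [ 0.7 -0.5  1.3] turn -0.097
force: [-0.7, -0.3, 4.9]
grasp_force: 30.0
Mz 0.002 tau6 0.071
t 18.2 pos [0.5745 0.0098 0.2337] yaw 84.63 world mm [-0.6  0.8 -1.7] tool mm [ 0.7 -0.6  1.7] turn -0.197
```

Counter-clockwise met a stop (-0.84 N m). Clockwise it turns freely and rises, so the thread is left-handed. Continuing clockwise.

```bash
python3 -m jog '0 0 -0.4 0 0 0.1 38;0 0 -0.4 0 0 0.1 38;0 0 -0.4 0 0 0.1 38;0 0 -0.4 0 0 0.1 38;0 0 -0.4 0 0 0.1 38;0 0 -0.4 0 0 0.1 38;0 0 -0.4 0 0 0.1 38;0 0 -0.4 0 0 0.1 38;0 0 -0.4 0 0 0.1 38;0 0 -0.4 0 0 0.1 38;0 0 -0.4 0 0 0.1 38;0 0 0 0 0 0 38'; python3 m.py; python3 -m jog '0 0 -1 0 0 0.05 38;0 0 -1 0 0 0.05 38;0 0 -2 0 0 0 38;0 0 0 0 0 0 38'; python3 m.py
```

```text
time_s: 19.7
position: [0.5745, 0.0096, 0.2376]
tcp_rot: [[0.929, 0.369, 0.001], [0.369, -0.929, -0.001], [0.001, 0.001, -1.0]]
force: [0.0, -0.3, 3.0]
opening: 0.504
grasp_force: 30.0
Mz 0.049 tau6 0.143
t 19.7 pos [0.5745 0.0096 0.2376] yaw 21.65 world mm [-0.6  1.  -5.6] tool mm [-0.2 -1.2  5.6] turn -1.296
time_s: 20.2
position: [0.574, 0.01, 0.2411]
tcp_rot: [[0.962, 0.274, -0.0], [0.274, -0.962, 0.0], [-0.0, -0.0, -1.0]]
force: [-0.0, -1.0, 0.4]
opening: 0.502
grasp_force: 30.0
Mz -0.028 tau6 -0.008
t 20.2 pos [0.574  0.01   0.2411] yaw 15.9 world mm [-0.1  0.6 -9.1] tool mm [ 0.1 -0.6  9.1] turn -1.396
```

```bash
python3 -m jog '0 0 -5 0 0 0 38;0 0 -12 0 0 0 38;0 0 -20 0 0 0 38;0 0 -20 0 0 0 38;0 0 -15 0 0 0 38;0 0 -8 0 0 0 38;0 0 -2 0 0 0 38;0 0 0 0 0 0 38;0 0 0 0 0 0 38'; python3 - <<'E'
from h import *
ims=[]
for c in("scene","side"):
    p=capture(c)
    for n in("pin","cap","soap","mug","jar","valve"): print(c,n,[(np.round(d["at"],4).tolist(),round(d["conf"],2)) for d in place_of(c,n)][:3])
    ims.append(cv2.resize(p["color"][:,:,::-1][60:360,150:450],(400,400)))
cv2.imwrite("pics/end.png",np.hstack(ims))
E
```

```text
time_s: 21.32
position: [0.5737, 0.01, 0.3226]
tcp_rot: [[0.962, 0.272, -0.002], [0.272, -0.962, 0.0], [-0.001, -0.001, -1.0]]
force: [0.4, 0.2, -0.1]
opening: 0.498
grasp_force: 30.0
scene pin [([0.7692, 0.0118, 0.0448], 0.88), ([0.566, 0.0888, 0.1754], 0.66), ([0.7534, 0.1127, 0.0474], 0.65)]
scene cap [([0.5757, 0.0135, 0.3033], 0.6)]
scene soap [([0.5406, 0.2223, -0.0018], 0.79), ([0.5762, 0.0101, 0.0026], 0.59), ([0.5735, 0.0129, 0.3037], 0.54)]
scene mug [([0.4274, -0.0141, 0.0009], 0.91)]
scene jar [([0.455, 0.1166, 0.0028], 0.71)]
scene valve [([0.5719, 0.0102, 0.2157], 0.7)]
side pin [([0.7578, 0.1173, 0.0449], 0.82), ([0.5661, 0.0914, 0.1755], 0.78), ([0.7695, 0.0148, 0.0474], 0.46)]
side cap []
side soap [([0.5741, 0.0054, -0.0031], 0.73), ([0.5381, 0.2217, -0.0052], 0.7)]
side mug [([0.427, -0.017, 0.001], 0.55), ([0.6845, 0.0198, 0.1758], 0.49)]
side jar []
side valve [([0.573, 0.0092, 0.2122], 0.59)]
```

View pics/end.png

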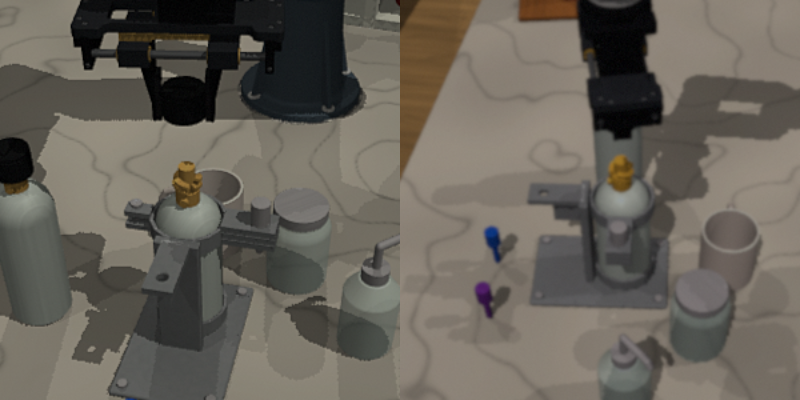

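The gripper holds the cap about 90 mm straight above the bare brass valve (scene crop 185,100 over 187,180). The pin is home in the fork (260,210), the clamp is shut and the bystanders haven't moved.

```bash
python3 -c "
from rig import *
print(hand_in())"
```

```text
the job is handed in; nothing more can be done
None
```

The job is handed in at about 21 s: the pin is home in the fork and released, the cap came off clockwise (left-hand thread) and is held about 90 mm above the valve, and the clamp and bystanders look unmoved.

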